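# Put the paint containers away in their matching drip trays and clip stand

### The job

Painting is over: stand each closed paint container in the holder made for its shape - the small round cup in the round tray, the square tub in the square tray and the oblong tub in the oblong tray, each flat on the tray's floor, and press the tall jar down into the spring-clip stand until it clicks fully home. Keep every container upright, and leave the grey water cup and the roll of tape where they are.

Things in the scene. Friction and masses are not known exactly. Their poses are not given: they have to be found in the camera images.
- jar_center (a point): Tall round jar, 90 mm high; body 52 mm in diameter, with a wider foot ring (66 mm in diameter, 7 to 11 mm above the underside, bevelled above and below; the underside is 52 mm across). Closed and rigid, all white plastic; about 140 to 280 g. The point is its centre, half-way up (45 mm above its underside) on its upright axis; z points up; its turn about z does not matter.
- cup_center (a point): Small round cup, 56 mm high, 44 mm in diameter at the top and 40 mm at the foot. Closed and rigid, all white plastic; about 60 to 125 g. The point is its centre, half-way up (28 mm above its underside) on its upright axis; z points up; its turn about z does not matter.
- square_tub_center (a point): Square tub, 52 x 52 mm, 62 mm high. Closed and rigid, all white plastic; about 110 to 225 g. The point is its centre, half-way up (31 mm above its underside) on its upright axis; z points up, x and y square to its sides.
- oblong_tub_center (a point): Oblong tub, 78 mm long (along its x) and 42 mm wide (along its y), 50 mm high. Closed and rigid, all white plastic; about 110 to 225 g. The point is its centre, half-way up (25 mm above its underside) on its upright axis; z points up.
- round_tray_in (a point): Round plywood drip tray, 70 mm across, for the small round cup: inner floor 60 mm across, rim 5 mm thick and 7 mm above the floor. Fixed to the table. The point is the middle of the tray's inner floor, 4 mm above the table; z points up. The container lies home when it stands flat on this floor inside the rim.
- square_tray_in (a point): Square plywood drip tray, 78 x 78 mm, for the square tub: inner floor 68 x 68 mm, rim 5 mm thick and 6 mm above the floor. Fixed to the table. The point is the middle of the tray's inner floor, 5 mm above the table; z points up, x and y square to its sides. The container lies home when it stands flat on this floor inside the rim.
- oblong_tray_in (a point): Oblong plywood drip tray, 104 x 68 mm, for the oblong tub: inner floor 94 mm (along x) by 58 mm (along y), rim 5 mm thick and 6 mm above the floor. Fixed to the table. The point is the middle of the tray's inner floor, 5 mm above the table; z points up, x along its length. The container lies home when it stands flat on this floor inside the rim.
- clip_stand_in (a point): Fixed plywood plate 104 x 92 mm with two sprung steel lips facing each other along its x, 61 mm apart, 29 mm high, and two low rails across y, 82 mm apart. The point is the plate's centre, on its upper face, 4 mm above the table; z up. The jar, pushed straight down, centred within 4 mm, spreads the lips (6 to 14 N, more than its weight); they snap over its foot ring and it stands on the plate.
- water_cup_center (a point): Open grey water cup (bystander), 85 mm high, 54 mm in diameter at the rim; the point is its centre, 42.5 mm above its underside. Leave it standing where it is.
- tape_roll_center (a point): Roll of paper tape lying flat (bystander), 60 mm in diameter, 24 mm high; the point is its centre, half-way up. Leave it where it is.
Not all that is in view belongs to the job. What is meant by the part that bears clip_stand_in is not blue or pink, and is the larger of those in its own colour.

How it is judged:
At the end, for the whole second after the job is handed in: Cup in round tray, square tub in square tray, oblong tub in oblong tray, jar in clip stand: each upright within 0.06 rad, at rest, centre within 13 mm of its holder's centre, underside at most 3 mm above the holder's floor (the jar thus snapped home) (horizontal distance between jar_center and clip_stand_in below 0.013 m and z of jar_center in the frame of clip_stand_in between 0.041 and 0.048 m and angle between each of jar_center, cup_center, square_tub_center, oblong_tub_center's own z axis and vertical below 0.06 rad and linear speed of each of jar, cup, square_tub, oblong_tub below 0.02 m/s and horizontal distance between cup_center and round_tray_in below 0.013 m and z of cup_center in the frame of round_tray_in between 0.024 and 0.031 m and horizontal distance between square_tub_center and square_tray_in below 0.013 m and z of square_tub_center in the frame of square_tray_in between 0.027 and 0.034 m and horizontal distance between oblong_tub_center and oblong_tray_in below 0.013 m and z of oblong_tub_center in the frame of oblong_tray_in between 0.021 and 0.028 m); the robot touches nothing.
It fails at once if a container is tipped over (angle between any of jar_center, cup_center, square_tub_center, oblong_tub_center's own z axis and vertical above 0.6 rad).
It fails at once if the water cup or the roll of tape is shifted by more than 25 mm (distance of any of water_cup_center, tape_roll_center from where it was at the start of the episode above 0.025 m).
It also fails if it takes over 120 s, if anything falls off the work surface, if the arm or the gripper's body presses on something with over 40 N, if the wrist force passes 120 N, or if a joint passes its speed limit or range.

### The arm

A 6-joint arm with a two-finger parallel gripper is mounted at the origin on the work surface. World frame = base frame: x ahead of the robot, y to its left, z up, the work surface at z = 0. Lengths are in m, angles in rad, forces in N, time in s.
With the tool pointing down it reaches from about 0.375 to 0.975 m from the base axis. Payload 3.8 kg.
Tool frame: the origin (TCP) lies midway between the tips of the shut fingers; the grasp point (between the pads) lies 19 mm behind it; z points along the fingers, y is the line along which they close (so a half turn about z gives the same grasp; the last joint's range is limited). The gripper opens to 85 mm and grips with 20 to 120 N. Pads are 22 mm wide; open, the fingers measure 114 mm over their backs; the gripper's body (76 mm by 85 mm) begins 54 mm behind the grasp point. The pads swing forward as they close: fully open they stand 13 mm farther back than shut.
Start: joints at [1.148, 0.264, 1.604, -0, 1.274, -0.037], TCP at [0.254, 0.625, 0.231] pointing down, gripper open.
Joint ranges: [-2.63, 2.63], [-0.94, 2.18], [0.31, 2.57], [-1.31, 4.45], [0, 2.66], [-2.55, 2.55]. Speed limits (rad/s): [2.57, 2.57, 3.14, 3.14, 3.14, 3.14].

### API

Orientations are given as a rotation vector (axis times angle).
In Python, from workcell import bot gives the robot as it stands.
- The arm moves only by the tool step_arm, never from a script. Its argument "motion" is a list of rows, each a list of 5 numbers: the finger opening in cm, from 0 to 8.54, then the shift along the tool's x, y, z in cm, then the turn about the tool's z in degrees. In form: [[claw, dx, dy, dz, twist], ...]. A call has 1 to 20 rows; each row is the pose to reach, as a shift and turn from the pose commanded when the call began, along the tool's axes at that moment; what a row does not reach only later rows make up. A row lasts 1/10 s, in which the tool goes at most 50 mm and 8.59 degrees, less where a joint would pass 70% of its speed; a pose out of reach is approached as far as the arm can. A call with a gripper value outside its range is refused whole. The fingers move at their own pace and stop on an object; "force" is the grip in N (left out, the last holds). Time passes only in rows, so rows that repeat a pose let the fingers close. It gives the time, the measured TCP pose, the force, the opening and the grip force at its end, in the units of the state.
- bot.read_state(): the state, without advancing time (a new reading comes with each control period).
- bot.read_camera(name): name is "scene" or "top" or "wrist"; returns (picture, depth): 480x640x3 uint8, red, green, blue; 480x640 float32, m along the optical axis (not along the pixel's ray), 0 where there is no reading.
- bot.calibration(name): a dict with "mtx" (3x3 intrinsics, pixels), "origin" and "orientation" of the camera in the world; the wrist camera has in their place "T_tool_cam" (4x4, takes a point from camera to tool coordinates, whose origin is the TCP and whose axes are the flange's). Camera axes: x right, y up, looking along -z (the intrinsics and any distortion apply to the point x, -y, -z); pixel columns grow to the right and rows downward; lengths in m; the calibration is good to about 2 mm. A picture is of the moment at which its call begins: read the wrist's pose just before it. calibration takes no time and is no camera call.
- bot.finish_job(): hands the job in; it is judged then, once.
The state is a dict: "time": time; "q": joint angles; "joint_vel": joint speeds; "joint_torque": joint torques, N m; "tool_pos": TCP position; "tcp_rot": TCP orientation; "wrist_force": force on the tool from outside, world axes, zero at the start; "torque": the same for the moment, N m; "width": opening from 0.0 (shut) to 1.0 (fully open); "grip_force": force on a finger pad.
Only numpy, scipy, OpenCV 4.12 (cv2) and the standard library are available. Lean on these libraries where they do the work, as an engineer would, in place of code of your own. Each camera call takes 0.05 s, during which the arm holds its last target. There are 200 camera calls.

## Working session

There is one attempt and no reset: what is moved stays moved. The work goes in short steps, Python scripts to look and compute and a tool call to move; the robot and the scene stay as the last step left them, time stands still between calls to the robot, and variables do not carry over. Pictures are saved under pics/ and viewed, at most 14 in all, crops included, and the job is handed in when it is done.

Besides the shell and the picture viewer there is one more tool, called after ">>>" as name(argument=value, ...) on one line, values as JSON. step_arm: Moves the arm, as the interface text tells. Its arguments: {"type":"object","properties":{"motion":{"type":"array","items":{"type":"array","items":{"type":"number"}}},"force":{"type":"number"}},"required":["motion"]}

```bash
mkdir -p pics; ls; python3 - <<'E'
from workcell import bot
import cv2,numpy as np
np.set_printoptions(precision=4,suppress=True)
s=bot.read_state();print(s)
for n in("scene","top"):
    c=bot.calibration(n);print(n,c)
    im,d=bot.read_camera(n);cv2.imwrite(f"pics/{n}0.png",im[:,:,::-1]);np.savez(f"{n}0.npz",im=im,d=d)
print(bot.calibration("wrist"))
E
```

```text
pics
{'time': 0.0, 'q': array([ 1.1481,  0.2648,  1.6054,  0.    ,  1.2737, -0.0369]), 'joint_vel': array([ 0.001 , -0.0007, -0.    , -0.0003, -0.0007,  0.0012]), 'joint_torque': array([ -0.0012, -51.5107, -36.7312,  -0.0001,   0.0129,   0.    ]), 'tool_pos': array([0.2537, 0.6247, 0.2299]), 'tcp_rot': array([-0.6022, -3.0828,  0.0035]), 'wrist_force': array([ 0.6544, -0.1592, -0.2954]), 'torque': array([ 0.0066, -0.0055,  0.0007]), 'grip_force': 0.0, 'width': 0.9987442007678583}
scene {'mtx': array([[508.9324,   0.    , 314.315 ],
       [  0.    , 508.9324, 241.1959],
       [  0.    ,   0.    ,   1.    ]]), 'origin': array([ 0.9446, -0.6274,  0.9244]), 'orientation': array([0.6902, 0.2688, 0.6703])}
top {'mtx': array([[452.9201,   0.    , 320.1032],
       [  0.    , 452.9201, 237.8341],
       [  0.    ,   0.    ,   1.    ]]), 'origin': array([ 0.3248, -0.0692,  1.0764]), 'orientation': array([ 0.1194, -0.0801, -1.5801])}
{'mtx': array([[399.3875,   0.    , 320.6573],
       [  0.    , 399.3875, 232.7729],
       [  0.    ,   0.    ,   1.    ]]), 'T_tool_cam': array([[-0.0004,  0.9558,  0.2939,  0.0759],
       [ 1.    ,  0.0005, -0.0003,  0.0012],
       [-0.0005,  0.2939, -0.9558, -0.1427],
       [ 0.    ,  0.    ,  0.    ,  1.    ]])}
```

View pics/scene0.png

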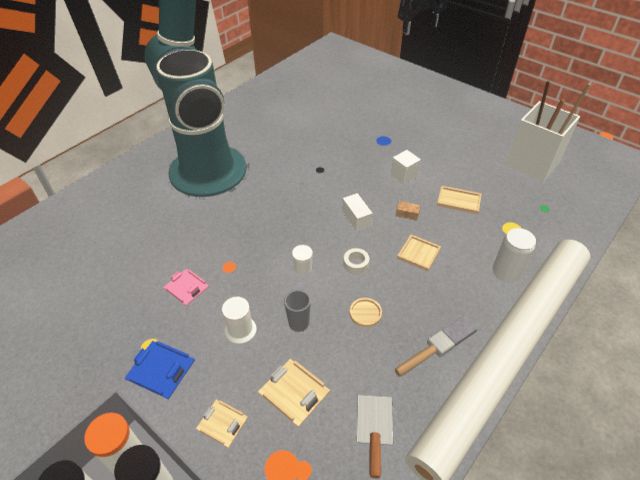

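View pics/top0.png

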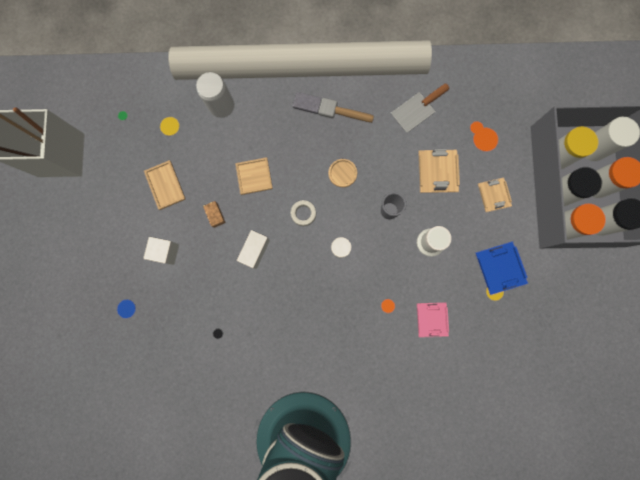

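The top view shows the clip-stand candidates: large wood (439,171), small wood (495,195), blue (501,268) and pink (433,320). By the description it is the large wood one.

Other top-view positions:
- **Jar:** the white one with the foot ring at (434,240). The capped grey can at (210,87) is a decoy.
- **Containers:** cup (341,247), square tub (158,250), oblong tub (252,249).
- **Trays:** round (343,173), square (253,176), oblong (164,185).
- **Leave alone:** water cup (392,206) and tape (303,212).

```bash
cat > h.py <<'E'
import numpy as np,cv2
from workcell import bot
from scipy.spatial.transform import Rotation as R
np.set_printoptions(precision=4,suppress=True)
def cloud(d,K,Rm,t):
    v,u=np.mgrid[:480,:640]
    P=np.stack([(u-K[0,2])/K[0,0]*d,-(v-K[1,2])/K[1,1]*d,-d],-1)
    return P@Rm.T+t
def fixed(n,d):
    c=bot.calibration(n);return cloud(d,c["mtx"],R.from_rotvec(c["orientation"]).as_matrix(),c["origin"])
def rect(P):
    "min-area rect of xy points: centre, sides (mm), long-axis angle deg"
    (c,(w,h),a)=cv2.minAreaRect((P[:,:2]*1000).astype(np.float32))
    if w<h:w,h,a=h,w,a+90
    return np.array(c)/1000,(round(w),round(h)),round((a+90)%180-90,1)
E
python3 - <<'E'
from h import *
z=np.load("top0.npz");W=fixed("top",z["d"])
S=[("jar",434,240,.09),("cup",341,247,.056),("sq",158,250,.062),("obl",252,249,.05),("rt",343,173,.011),("st",253,176,.011),("ot",164,185,.011),("clip",439,171,.004),("clipsmall",495,195,.004),("water",392,206,.085),("tape",303,212,.024)]
tb=W[350:420,60:220,2];print("table z",np.median(tb[z["d"][350:420,60:220]>0]))
for n,u,v,h in S:
    w=W[v-40:v+41,u-40:u+41].copy();ok=z["d"][v-40:v+41,u-40:u+41]>0
    lo=h-.012 if h>.02 else (.006 if h==.011 else .0015)
    m=(ok&(w[...,2]>lo)&(w[...,2]<h+(.01 if h!=.004 else .035))).astype(np.uint8)
    k,l,st,ce=cv2.connectedComponentsWithStats(m)
    i=min(range(1,k),key=lambda i:np.hypot(*(np.argwhere(l==i)-40).T).min()-st[i,4]*.01)
    p=w[l==i];print(n,len(p),rect(p),"mean",p[:,:2].mean(0),"z",np.percentile(p[:,2],[5,50,95]))
im=z["im"][100:360,100:540];cv2.imwrite("pics/crop1.png",cv2.resize(z["im"][130:280,380:540,::-1],None,fx=4,fy=4,interpolation=cv2.INTER_CUBIC))
E
```

```text
table z -0.0007147773751885467
jar 485 (array([ 0.4482, -0.3041]), (52, 52), -22.2) mean [ 0.4477 -0.3034] z [0.0855 0.0896 0.0926]
cup 308 (array([ 0.4348, -0.0915]), (44, 43), -45.1) mean [ 0.4345 -0.0916] z [0.0524 0.0555 0.0584]
sq 557 (array([0.4332, 0.3263]), (53, 52), 77.5) mean [0.4327 0.3246] z [0.0571 0.0614 0.0647]
obl 647 (array([0.4341, 0.1119]), (78, 43), -24.2) mean [0.4334 0.1112] z [0.0459 0.0495 0.0528]
rt 1 (array([ 0.6186, -0.0953]), (0, 0), 0.0) mean [ 0.6186 -0.0953] z [0.0082 0.0082 0.0082]
st 8 (array([0.6059, 0.1134]), (10, 6), 26.8) mean [0.6062 0.1142] z [0.006  0.0071 0.01  ]
ot 397 (array([0.5982, 0.3351]), (105, 69), 22.7) mean [0.5986 0.3348] z [0.0062 0.0094 0.0135]
clip 1430 (array([ 0.6242, -0.3331]), (111, 103), 0.8) mean [ 0.6213 -0.3309] z [0.0018 0.0044 0.028 ]
clipsmall 561 (array([ 0.5625, -0.4622]), (77, 73), 14.6) mean [ 0.5621 -0.4627] z [0.0017 0.0041 0.019 ]
water 175 (array([ 0.5264, -0.2101]), (52, 52), 29.4) mean [ 0.5284 -0.2112] z [0.074  0.0829 0.0864]
tape 315 (array([ 0.5215, -0.0036]), (59, 57), -1.8) mean [ 0.5213 -0.004 ] z [0.0184 0.0227 0.0264]
```

View pics/crop1.png

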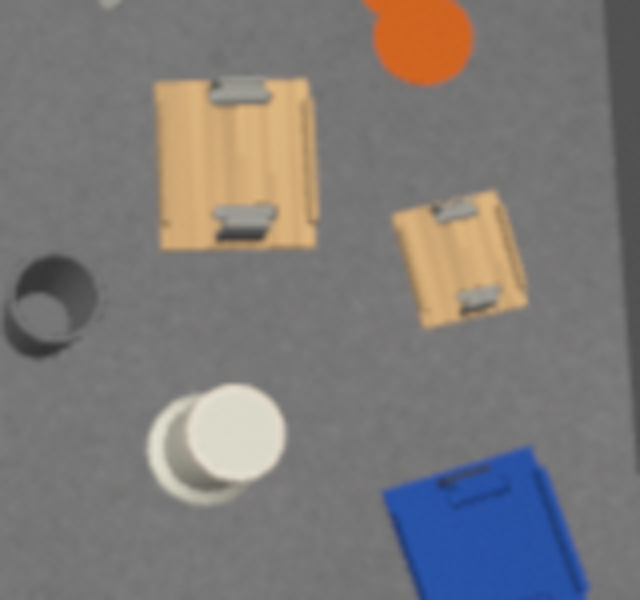

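The crop confirms the target is the large wooden stand: its lips face each other along image vertical (world x), with the dark water cup at left and the jar's foot ring visible. I'll get the tray poses by colour, with a move helper.

```bash
cat >> h.py <<'E'
def onplane(px,K,Rm,t,h):
    px=np.asarray(px,float).reshape(-1,2)
    r=np.c_[(px[:,0]-K[0,2])/K[0,0],-(px[:,1]-K[1,2])/K[1,1],-np.ones(len(px))]@Rm.T
    return t+r*((h-t[2])/r[:,2])[:,None]
def move(x,y,z,yaw):
    "shift for step_arm to reach TCP xyz, tool y at world yaw deg (mod 180), tool down"
    s=bot.read_state();M=R.from_rotvec(s["tcp_rot"]).as_matrix()
    d=M.T@(np.array([x,y,z])-s["tool_pos"])*100
    a=np.degrees(np.arctan2(M[1,1],M[0,1]));t=-(yaw-a)
    t=(t+90)%180-90
    print("t",round(s["time"],1),"pos",s["tool_pos"],"yaw %.1f q6 %.2f q1 %.2f"%(a,s["q"][5],s["q"][0]),"tilt",M[:,2],"-> dxyz",d.round(2),"twist %.1f"%t)
E
python3 - <<'E'
from h import *
z=np.load("top0.npz");im=z["im"];c=bot.calibration("top");K=c["mtx"];Rm=R.from_rotvec(c["orientation"]).as_matrix()
hsv=cv2.cvtColor(im,cv2.COLOR_RGB2HSV);m=cv2.inRange(hsv,(8,50,110),(28,200,255))
k,l,st,ce=cv2.connectedComponentsWithStats(cv2.morphologyEx(m,cv2.MORPH_CLOSE,np.ones((3,3))))
for n,u,v,h in[("rt",343,173,.01),("st",253,176,.01),("ot",164,185,.01),("clip",439,171,.004)]:
    i=l[v,u];q=np.argwhere(l==i)[:,::-1]
    print(n,rect(onplane(q,K,Rm,c["origin"],h)))
move(.4332,.3263,.14,77.5)
E
```

```text
rt (array([ 0.6189, -0.0983]), (71, 69), -45.3)
st (array([0.6155, 0.117 ]), (82, 80), 10.0)
ot (array([0.5967, 0.3356]), (108, 71), 22.5)
clip (array([ 0.6216, -0.3317]), (107, 97), 0.1)
t 0.1 pos [0.2537 0.6248 0.2301] yaw 67.9 q6 -0.04 q1 1.15 tilt [-0.0009 -0.0018 -1.    ] -> dxyz [-27.86 -20.88   9.05] twist -9.6
```

>>> step_arm(motion=[[8.54,-27.86,-20.88,6,-9.6],[8.54,-27.86,-20.88,6,-9.6],[8.54,-27.86,-20.88,6,-9.6],[8.54,-27.86,-20.88,6,-9.6],[8.54,-27.86,-20.88,6,-9.6],[8.54,-27.86,-20.88,6,-9.6],[8.54,-27.86,-20.88,6,-9.6],[8.54,-27.86,-20.88,6,-9.6],[8.54,-27.86,-20.88,6,-9.6],[8.54,-27.86,-20.88,6,-9.6],[8.54,-27.86,-20.88,6,-9.6],[8.54,-27.86,-20.88,6,-9.6]], force=40)

```text
time: 1.3
tool_pos: [0.433, 0.3285, 0.1716]
tcp_rot: [0.339, 3.123, 0.001]
wrist_force: [-0.8, 0.5, -0.1]
width: 0.999
grip_force: 0.0
```

```bash
cat >> h.py <<'E'
def wcam(h,ref=None):
    s=bot.read_state();im,d=bot.read_camera("wrist");c=bot.calibration("wrist")
    T=np.eye(4);T[:3,:3]=R.from_rotvec(s["tcp_rot"]).as_matrix();T[:3,3]=s["tool_pos"];T=T@c["T_tool_cam"]
    return im,d,c["mtx"],T[:3,:3],T[:3,3]
def seen(x,y,h):
    "top face at height h near (x,y), from the wrist depth"
    im,d,K,Rm,t=wcam(0);W=cloud(d,K,Rm,t)
    m=(d>0)&(abs(W[...,2]-h)<.006)&(np.hypot(W[...,0]-x,W[...,1]-y)<.06)
    p=W[m];print("seen",len(p),rect(p) if len(p)>20 else "");return im
E
python3 - <<'E'
from h import *
im=seen(.4332,.3263,.062);cv2.imwrite("pics/w1.png",im[:,:,::-1])
move(.4332,.3263,.018,77.5)
E
```

```text
seen 6067 (array([0.4323, 0.3288]), (53, 52), 77.6)
t 1.4 pos [0.433  0.3284 0.1715] yaw 77.6 q6 -0.75 q1 0.60 tilt [ 0.0003  0.0004 -1.    ] -> dxyz [-0.06 -0.2  15.35] twist 0.1
```

View pics/w1.png

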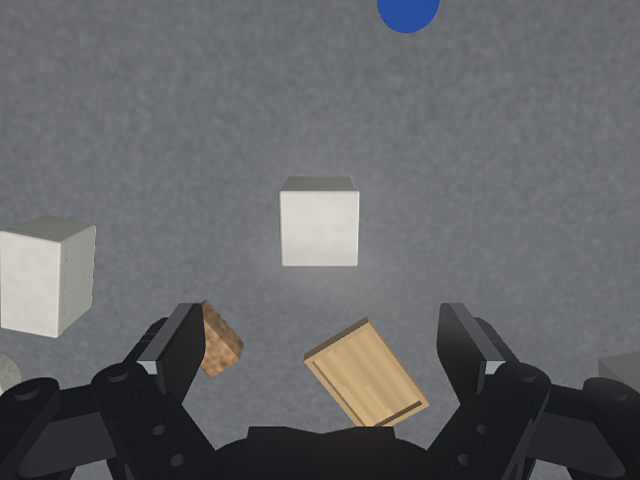

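The wrist image shows the tub top at (320,228), centred between the fingers, with the depth measurement agreeing to 2 mm. Descending to grip.

>>> step_arm(motion=[[8.54,0,0,5,0],[8.54,0,0,10,0],[8.54,0,0,14,0],[8.54,0,0,15.3,0],[8.54,0,0,15.3,0],[8.54,0,0,15.3,0],[4.5,0,0,15.3,0],[4.5,0,0,15.3,0],[4.5,0,0,15.3,0],[4.5,0,0,15.3,0],[4.5,0,0,15.3,0],[4.5,0,0,15.3,0],[4.5,0,0,15.3,0],[4.5,0,0,15.3,0],[4.5,0,0,15.3,0],[4.5,0,0,14,0],[4.5,0,0,10,0],[4.5,0,0,5,0],[4.5,0,0,4,0],[4.5,0,0,4,0]], force=40)

```text
time: 3.35
tool_pos: [0.4356, 0.3284, 0.1351]
tcp_rot: [0.342, 3.118, 0.007]
wrist_force: [0.7, -0.4, -0.6]
width: 0.603
grip_force: 42.5
```

```bash
python3 - <<'E'
from h import *
print(bot.read_state()["width"],bot.read_state()["grip_force"])
move(.6155,.117,.13,100)
E
```

```text
0.6032657620760358 42.48104453086853
t 3.4 pos [0.4356 0.3284 0.1351] yaw 77.5 q6 -0.75 q1 0.60 tilt [ 0.0058  0.004  -1.    ] -> dxyz [-22.14 -16.75   0.53] twist -22.5
```

>>> step_arm(motion=[[4.5,-22.14,-16.75,0,-22.5],[4.5,-22.14,-16.75,0,-22.5],[4.5,-22.14,-16.75,0,-22.5],[4.5,-22.14,-16.75,0,-22.5],[4.5,-22.14,-16.75,0,-22.5],[4.5,-22.14,-16.75,0,-22.5],[4.5,-22.14,-16.75,0,-22.5],[4.5,-22.14,-16.75,0,-22.5],[4.5,-22.14,-16.75,0,-22.5],[4.5,-22.14,-16.75,0,-22.5]])

```text
time: 4.35
tool_pos: [0.612, 0.1166, 0.1303]
tcp_rot: [0.276, -3.127, -0.0]
wrist_force: [-0.6, -0.0, -1.1]
width: 0.603
grip_force: 42.5
```

```bash
cat >> h.py <<'E'
def tray(x,y,h,save=None):
    im,d,K,Rm,t=wcam(0);hsv=cv2.cvtColor(im,cv2.COLOR_RGB2HSV);m=cv2.inRange(hsv,(8,50,110),(28,200,255))
    q=np.argwhere(m)[:,::-1];p=onplane(q,K,Rm,t,h);p=p[np.hypot(p[:,0]-x,p[:,1]-y)<.075]
    print("tray",len(p),rect(p) if len(p)>20 else "")
    if save:cv2.imwrite(save,im[:,:,::-1])
E
python3 - <<'E'
from h import *
tray(.6155,.117,.01,"pics/w2.png")
move(.6155,.117,.026,100)
E
```

```text
tray 6252 (array([0.5955, 0.1146]), (78, 38), -79.4)
t 4.4 pos [0.6122 0.1167 0.1307] yaw 100.1 q6 -1.60 q1 0.15 tilt [-0.0013 -0.     -1.    ] -> dxyz [-0.34 -0.03 10.47] twist 0.1
```

View pics/w2.png

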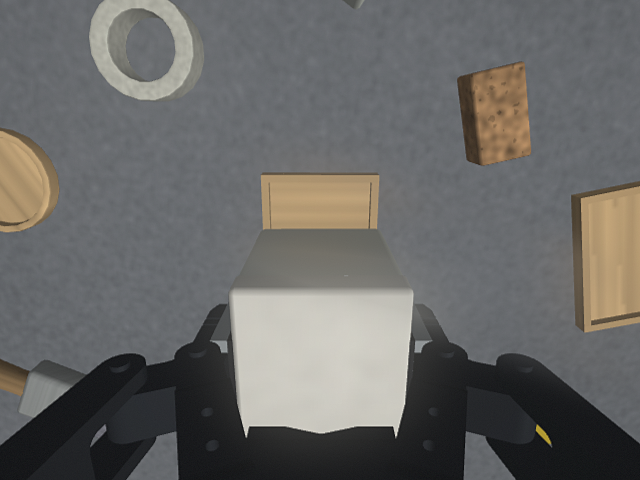

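The wrist picture shows the tub in the grip with the tray's near edge at (320,175) square beneath it, so the tray centre works out at (0.615, 0.118). Lowering.

>>> step_arm(motion=[[4.5,-0.3,0.1,4,0],[4.5,-0.3,0.1,8,0],[4.5,-0.3,0.1,9.5,0],[4.5,-0.3,0.1,10.2,0],[4.5,-0.3,0.1,10.6,0],[4.5,-0.3,0.1,10.7,0],[4.5,-0.3,0.1,10.7,0],[4.5,-0.3,0.1,10.7,0],[4.5,-0.3,0.1,10.7,0]])

```text
time: 5.3
tool_pos: [0.6173, 0.1172, 0.0256]
tcp_rot: [-0.273, 3.127, 0.0]
wrist_force: [0.3, -0.2, 1.6]
width: 0.601
grip_force: 42.8
```

>>> step_arm(motion=[[6.2,0,0,0,0],[6.2,0,0,0,0],[6.8,0,0,0,0],[7,0,0,0,0],[7,0,0,0,0],[7,0,0,-4,0],[7,0,0,-8,0],[8,0,0,-12,0],[8,0,0,-12,0],[8,0,0,-12,0]])

```text
time: 6.3
tool_pos: [0.6174, 0.1173, 0.1461]
tcp_rot: [-0.273, 3.126, 0.0]
wrist_force: [-0.1, -0.1, -0.9]
width: 0.938
grip_force: 0.0
```

```bash
python3 - <<'E'
from h import *
seen(.615,.118,.067)
move(.4341,.1119,.15,65.8)
E
```

```text
seen 7652 (array([0.615 , 0.1182]), (53, 52), -80.1)
t 6.3 pos [0.6159 0.1171 0.1441] yaw 100.0 q6 -1.60 q1 0.15 tilt [-0.0001 -0.     -1.    ] -> dxyz [18.    2.64 -0.58] twist 34.2
```

The square tub is home. Next is the oblong tub.

>>> step_arm(motion=[[8.54,18,2.6,-1,34.2],[8.54,18,2.6,-1,34.2],[8.54,18,2.6,-1,34.2],[8.54,18,2.6,-1,34.2],[8.54,18,2.6,-1,34.2],[8.54,18,2.6,-1,34.2],[8.54,18,2.6,-1,34.2],[8.54,18,2.6,-1,34.2]])

```text
time: 7.15
tool_pos: [0.4354, 0.1115, 0.154]
tcp_rot: [-0.658, -3.072, 0.0]
wrist_force: [0.5, -1.0, -1.0]
width: 1.001
grip_force: 0.0
```

```bash
python3 - <<'E'
from h import *
seen(.4341,.1119,.05)
move(.4341,.1119,.014,65.8)
E
```

```text
seen 7638 (array([0.4331, 0.1139]), (79, 42), -25.0)
t 7.2 pos [0.4353 0.1115 0.154 ] yaw 65.8 q6 -0.95 q1 0.20 tilt [-0.0004 -0.0001 -1.    ] -> dxyz [ 0.12 -0.01 14.  ] twist 0.0
```

>>> step_arm(motion=[[8.54,0.3,0.1,5,0.8],[8.54,0.3,0.1,9,0.8],[8.54,0.3,0.1,13,0.8],[8.54,0.3,0.1,14,0.8],[8.54,0.3,0.1,14,0.8],[8.54,0.3,0.1,14,0.8],[3.5,0.3,0.1,14,0.8],[3.5,0.3,0.1,14,0.8],[3.5,0.3,0.1,14,0.8],[3.5,0.3,0.1,14,0.8],[3.5,0.3,0.1,14,0.8],[3.5,0.3,0.1,14,0.8],[3.5,0.3,0.1,14,0.8],[3.5,0.3,0.1,14,0.8],[3.5,0.3,0.1,14,0.8],[3.5,0.3,0.1,13,0.8],[3.5,0.3,0.1,9,0.8],[3.5,0.3,0.1,4,0.8],[3.5,0.3,0.1,2,0.8],[3.5,0.3,0.1,2,0.8]])

```text
time: 9.2
tool_pos: [0.4351, 0.1143, 0.1387]
tcp_rot: [0.678, 3.059, 0.006]
wrist_force: [0.6, -0.4, -2.3]
width: 0.487
grip_force: 41.8
```

```bash
python3 - <<'E'
from h import *
print(bot.read_state()["width"],bot.read_state()["grip_force"])
move(.5967,.3356,.13,112.5)
E
```

```text
0.4868292810281278 41.800634264945984
t 9.2 pos [0.4351 0.1143 0.1387] yaw 65.0 q6 -0.93 q1 0.20 tilt [ 0.0085  0.0018 -1.    ] -> dxyz [-5.28 26.88  1.04] twist -47.5
```

>>> step_arm(motion=[[3.5,-5.3,26.9,0,-47.5],[3.5,-5.3,26.9,0,-47.5],[3.5,-5.3,26.9,0,-47.5],[3.5,-5.3,26.9,0,-47.5],[3.5,-5.3,26.9,0,-47.5],[3.5,-5.3,26.9,0,-47.5],[3.5,-5.3,26.9,0,-47.5],[3.5,-5.3,26.9,0,-47.5],[3.5,-5.3,26.9,0,-47.5],[3.5,-5.3,26.9,0,-47.5]])

```text
time: 10.2
tool_pos: [0.5927, 0.3337, 0.1334]
tcp_rot: [0.61, -3.08, 0.001]
wrist_force: [0.6, 0.3, -2.1]
width: 0.484
grip_force: 41.9
```

```bash
python3 - <<'E'
from h import *
tray(.5967,.3356,.01)
move(.5967,.3366,.020,112.5)
E
```

```text
tray 5288 (array([0.5663, 0.3241]), (68, 36), -67.6)
t 10.2 pos [0.593  0.3338 0.1339] yaw 112.4 q6 -1.49 q1 0.48 tilt [-0.001  -0.0006 -1.    ] -> dxyz [-0.46  0.12 11.39] twist -0.1
```

>>> step_arm(motion=[[3.5,-0.5,0.1,4,0],[3.5,-0.5,0.1,8,0],[3.5,-0.5,0.1,10,0],[3.5,-0.5,0.1,11,0],[3.5,-0.5,0.1,11.4,0],[3.5,-0.5,0.1,11.5,0],[3.5,-0.5,0.1,11.5,0],[3.5,-0.5,0.1,11.5,0],[3.5,-0.5,0.1,11.5,0]])

```text
time: 11.15
tool_pos: [0.5993, 0.3382, 0.0208]
tcp_rot: [-0.612, 3.079, 0.001]
wrist_force: [-0.2, -1.4, 3.0]
width: 0.489
grip_force: 42.5
```

>>> step_arm(motion=[[5.5,0,0,0,0],[5.5,0,0,0,0],[6,0,0,0,0],[6.5,0,0,0,0],[6.5,0,0,0,0],[6.5,0,0,-4,0],[6.5,0,0,-8,0],[8,0,0,-13,0],[8,0,0,-13,0],[8,0,0,-13,0]])

```text
time: 12.15
tool_pos: [0.5996, 0.3387, 0.1522]
tcp_rot: [-0.612, 3.076, 0.002]
wrist_force: [-1.0, 0.1, -0.8]
width: 0.938
grip_force: 0.0
```

```bash
python3 - <<'E'
from h import *
seen(.5975,.3368,.055)
move(.4347,-.0915,.15,85)
E
```

```text
seen 7999 (array([0.5996, 0.34  ]), (78, 42), 22.4)
t 12.2 pos [0.5981 0.338  0.1498] yaw 112.5 q6 -1.49 q1 0.48 tilt [ 0.0008  0.0004 -1.    ] -> dxyz [ 31.54 -33.43  -0.06] twist 27.5
```

>>> step_arm(motion=[[8.54,31.5,-33.4,-1,27.5],[8.54,31.5,-33.4,-1,27.5],[8.54,31.5,-33.4,-1,27.5],[8.54,31.5,-33.4,-1,27.5],[8.54,31.5,-33.4,-1,27.5],[8.54,31.5,-33.4,-1,27.5],[8.54,31.5,-33.4,-1,27.5],[8.54,31.5,-33.4,-1,27.5],[8.54,31.5,-33.4,-1,27.5],[8.54,31.5,-33.4,-1,27.5],[8.54,31.5,-33.4,-1,27.5],[8.54,31.5,-33.4,-1,27.5],[8.54,31.5,-33.4,-1,27.5],[8.54,31.5,-33.4,-1,27.5],[8.54,31.5,-33.4,-1,27.5]])

```text
time: 13.7
tool_pos: [0.4352, -0.0902, 0.1591]
tcp_rot: [-0.134, -3.138, -0.0]
wrist_force: [0.5, -0.1, 0.3]
width: 1.0
grip_force: 0.0
```

```bash
python3 - <<'E'
from h import *
seen(.4347,-.0915,.056)
move(.4347,-.0915,.016,85)
E
```

```text
seen 3745 (array([ 0.4333, -0.09  ]), (44, 44), -79.4)
t 13.8 pos [ 0.4351 -0.0904  0.1592] yaw 85.1 q6 -1.75 q1 -0.26 tilt [-0.0002  0.0001 -1.    ] -> dxyz [ 0.03 -0.12 14.32] twist 0.1
```

>>> step_arm(motion=[[8.54,0.2,0,5,0],[8.54,0.2,0,9,0],[8.54,0.2,0,13,0],[8.54,0.2,0,14.2,0],[8.54,0.2,0,14.2,0],[8.54,0.2,0,14.2,0],[3.5,0.2,0,14.2,0],[3.5,0.2,0,14.2,0],[3.5,0.2,0,14.2,0],[3.5,0.2,0,14.2,0],[3.5,0.2,0,14.2,0],[3.5,0.2,0,14.2,0],[3.5,0.2,0,14.2,0],[3.5,0.2,0,14.2,0],[3.5,0.2,0,14.2,0],[3.5,0.2,0,13,0],[3.5,0.2,0,9,0],[3.5,0.2,0,4,0],[3.5,0.2,0,2,0],[3.5,0.2,0,2,0]], force=35)

```text
time: 15.75
tool_pos: [0.4363, -0.092, 0.1445]
tcp_rot: [0.137, 3.129, -0.003]
wrist_force: [1.0, 0.5, -0.8]
width: 0.495
grip_force: 35.9
```

```bash
python3 - <<'E'
from h import *
print(bot.read_state()["width"],bot.read_state()["grip_force"])
move(.6189,-.0975,.13,85)
E
```

```text
0.49537350193531593 35.90222708880901
t 15.8 pos [ 0.4363 -0.092   0.1445] yaw 85.0 q6 -1.75 q1 -0.26 tilt [ 0.0094 -0.0025 -1.    ] -> dxyz [-18.23   1.05   1.62] twist -0.0
```

>>> step_arm(motion=[[3.5,-18.3,1,0,0],[3.5,-18.3,1,0,0],[3.5,-18.3,1,0,0],[3.5,-18.3,1,0,0],[3.5,-18.3,1,0,0],[3.5,-18.3,1,0,0],[3.5,-18.3,1,0,0]])

```text
time: 16.45
tool_pos: [0.614, -0.0968, 0.138]
tcp_rot: [-0.137, -3.135, -0.001]
wrist_force: [-0.1, 0.2, -0.3]
width: 0.498
grip_force: 35.9
```

```bash
python3 - <<'E'
from h import *
tray(.6189,-.0975,.01,"pics/w3.png")
move(.6189,-.0975,.021,85)
E
```

```text
tray 5699 (array([ 0.6131, -0.0979]), (69, 58), 88.4)
t 16.5 pos [ 0.6141 -0.0969  0.1384] yaw 85.0 q6 -1.68 q1 -0.20 tilt [-0.0025  0.0004 -1.    ] -> dxyz [-0.52 -0.02 11.74] twist -0.0
```

View pics/w3.png

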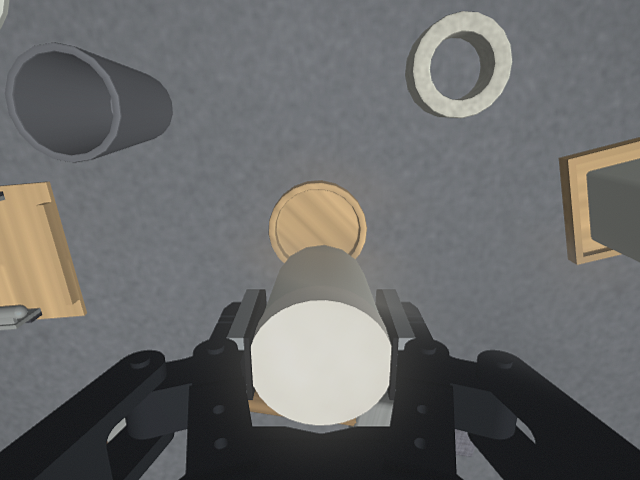

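The tray shows under the cup around (318,230), laterally centred, giving a centre of about (0.619, -0.098). Lowering.

>>> step_arm(motion=[[3.5,-0.5,-0.1,4,0],[3.5,-0.5,-0.1,8,0],[3.5,-0.5,-0.1,10.2,0],[3.5,-0.5,-0.1,11.2,0],[3.5,-0.5,-0.1,11.6,0],[3.5,-0.5,-0.1,11.7,0],[3.5,-0.5,-0.1,11.7,0],[3.5,-0.5,-0.1,11.7,0],[3.5,-0.5,-0.1,11.7,0]])

```text
time: 17.4
tool_pos: [0.6215, -0.0986, 0.0232]
tcp_rot: [0.137, 3.137, -0.0]
wrist_force: [-0.9, -0.4, -0.4]
width: 0.499
grip_force: 36.1
```

>>> step_arm(motion=[[5.5,0,0,0,0],[5.5,0,0,0,0],[6,0,0,0,0],[6.5,0,0,0,0],[6.5,0,0,0,0],[6.5,0,0,-4,0],[6.5,0,0,-8,0],[8,0,0,-13,0],[8,0,0,-16,0],[8,0,0,-16,0],[8,0,0,-16,0]])

```text
time: 18.5
tool_pos: [0.6215, -0.0986, 0.1834]
tcp_rot: [0.137, 3.136, -0.001]
wrist_force: [-0.6, 0.6, -0.4]
width: 0.935
grip_force: 0.0
```

```bash
python3 - <<'E'
from h import *
seen(.619,-.098,.060)
move(.4482,-.3041,.21,90)
E
```

```text
seen 3241 (array([ 0.6203, -0.0972]), (45, 44), -4.0)
t 18.6 pos [ 0.6203 -0.0984  0.1815] yaw 85.0 q6 -1.68 q1 -0.20 tilt [-0.0012  0.0002 -1.    ] -> dxyz [ 15.35 -22.    -2.84] twist -5.0
```

The cup is home. Now the jar.

>>> step_arm(motion=[[8.54,15.4,-22,-2,-5],[8.54,15.4,-22,-2,-5],[8.54,15.4,-22,-2,-5],[8.54,15.4,-22,-2,-5],[8.54,15.4,-22,-2,-5],[8.54,15.4,-22,-2,-5],[8.54,15.4,-22,-2,-5],[8.54,15.4,-22,-2,-5],[8.54,15.4,-22,-2,-5]], force=80)

```text
time: 19.45
tool_pos: [0.4484, -0.303, 0.2008]
tcp_rot: [0.001, -3.14, -0.003]
wrist_force: [-0.1, -0.1, -0.2]
width: 1.001
grip_force: 0.0
```

```bash
python3 - <<'E'
from h import *
seen(.4482,-.3041,.09)
move(.4482,-.3041,.046,90)
E
```

```text
seen 4890 (array([ 0.4467, -0.3029]), (53, 52), 8.1)
t 19.5 pos [ 0.4487 -0.3029  0.2012] yaw 90.1 q6 -2.21 q1 -0.64 tilt [-0.0012  0.0014 -1.    ] -> dxyz [ 0.03 -0.14 15.52] twist 0.1
```

>>> step_arm(motion=[[8.54,0.2,0,5,0],[8.54,0.2,0,9,0],[8.54,0.2,0,13,0],[8.54,0.2,0,15.5,0],[8.54,0.2,0,15.5,0],[8.54,0.2,0,15.5,0],[4.5,0.2,0,15.5,0],[4.5,0.2,0,15.5,0],[4.5,0.2,0,15.5,0],[4.5,0.2,0,15.5,0],[4.5,0.2,0,15.5,0],[4.5,0.2,0,15.5,0],[4.5,0.2,0,15.5,0],[4.5,0.2,0,15.5,0],[4.5,0.2,0,15.5,0],[4.5,0.2,0,14,0],[4.5,0.2,0,10,0],[4.5,0.2,0,5,0],[4.5,0.2,0,2,0],[4.5,0.2,0,2,0]])

```text
time: 21.5
tool_pos: [0.4495, -0.3069, 0.1898]
tcp_rot: [0.0, 3.132, -0.012]
wrist_force: [0.9, -0.7, -0.7]
width: 0.593
grip_force: 83.5
```

```bash
python3 - <<'E'
from h import *
print(bot.read_state()["width"],bot.read_state()["grip_force"])
move(.54,-.332,.19,90)
E
```

```text
0.5934646506209792 83.53317975997925
t 21.5 pos [ 0.4495 -0.3069  0.1898] yaw 90.0 q6 -2.22 q1 -0.64 tilt [ 0.0098 -0.0075 -0.9999] -> dxyz [-9.05 -2.51  0.08] twist -0.0
```

>>> step_arm(motion=[[4.5,-24,-2.5,0,0],[4.5,-24,-2.5,0,0],[4.5,-24,-2.5,0,0],[4.5,-24,-2.5,0,0],[4.5,-24,-2.5,0,0],[4.5,-24,-2.5,0,0],[4.5,-24,-2.5,0,0],[4.5,-24,-2.5,0,0],[4.5,-24,-2.5,0,0],[4.5,-24,-2.5,0,0]])

```text
time: 22.5
tool_pos: [0.6852, -0.3295, 0.1831]
tcp_rot: [0.001, 3.141, -0.0]
wrist_force: [-0.0, 0.4, -1.1]
width: 0.594
grip_force: 83.6
```

```bash
python3 - <<'E'
from h import *
s=bot.read_state();print(s["tool_pos"],R.from_rotvec(s["tcp_rot"]).as_matrix()[:,2])
im,d,K,Rm,t=wcam(0);cv2.imwrite("pics/w4.png",im[:,:,::-1]);W=cloud(d,K,Rm,t);np.savez("clip.npz",im=im,d=d,W=W,K=K,Rm=Rm,t=t)
hsv=cv2.cvtColor(im,cv2.COLOR_RGB2HSV);m=cv2.inRange(hsv,(8,50,110),(28,200,255))
p=onplane(np.argwhere(m)[:,::-1],K,Rm,t,.004);p=p[np.hypot(p[:,0]-.622,p[:,1]+.332)<.09];print("plate",rect(p))
m=(d>0)&(W[...,2]>.015)&(W[...,2]<.04)&(np.hypot(W[...,0]-.622,W[...,1]+.332)<.075)
q=W[m];
for s in(q[:,0]<.622,q[:,0]>.622):
    a=q[s];print(len(a),a.mean(0),rect(a) if len(a)>5 else"",a[:,2].max())
E
```

```text
[ 0.6852 -0.3295  0.1831] [ 0.0003 -0.0002 -1.    ]
plate (array([ 0.6214, -0.3301]), (104, 95), -0.1)
1185 [ 0.583  -0.33    0.0273] (array([ 0.5886, -0.3466]), (69, 27), -68.8) 0.03179062742058375
951 [ 0.6586 -0.3302  0.0277] (array([ 0.6586, -0.3427]), (62, 16), 87.2) 0.031848192045013546
```

View pics/w4.png

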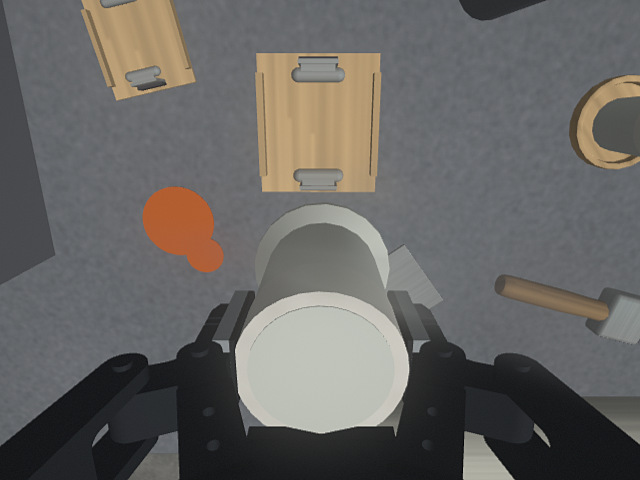

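The picture shows the stand at (319,122), lips at (318,73) and (318,178), well clear of the jar in hand. I'll check the jar's offset in the grip against the same camera.

```bash
python3 - <<'E'
from h import *
z=np.load("clip.npz");W=z["W"];d=z["d"]
im=z["im"];m=(d>0)&(np.hypot(W[...,0]-.685,W[...,1]+.33)<.03)&(W[...,2]>.2)&(im.min(-1)>120)
print(np.percentile(W[m][:,2],[5,50,95]));h=np.median(W[m][:,2])
q=W[m&(abs(W[...,2]-h)<.004)];print("jar top",cv2.minEnclosingCircle((q[:,:2]*1000).astype(np.float32)),rect(q),q[:,:2].mean(0))
n=np.linalg.lstsq(np.c_[q[:,:2],np.ones(len(q))],q[:,2],rcond=None)[0];print("tilt",n)
move(.6212,-.3301,.183,90)
E
```

```text
[0.2226 0.2241 0.225 ]
jar top ((684.1591186523438, -330.54486083984375), 29.089323043823242) (array([ 0.6832, -0.3287]), (53, 50), -75.4) [ 0.6816 -0.3278]
tilt [0.003  0.0042 0.2234]
t 22.6 pos [ 0.6854 -0.3295  0.1831] yaw 90.0 q6 -2.05 q1 -0.48 tilt [ 0.0005 -0.0003 -1.    ] -> dxyz [ 6.42 -0.07  0.01] twist -0.0
```

>>> step_arm(motion=[[4.5,2,0,0,0],[4.5,5,-0.1,0,0],[4.5,6.3,-0.1,0,0],[4.5,6.3,-0.1,0,0],[4.5,6.3,-0.1,3,0],[4.5,6.3,-0.1,6,0],[4.5,6.3,-0.1,8.5,0],[4.5,6.3,-0.1,8.5,0],[4.5,6.3,-0.1,8.5,0],[4.5,6.3,-0.1,8.5,0]])

```text
time: 23.55
tool_pos: [0.6251, -0.3311, 0.0996]
tcp_rot: [-0.0, 3.138, -0.003]
wrist_force: [0.2, -0.6, -1.7]
width: 0.59
grip_force: 83.6
```

```bash
python3 - <<'E'
from h import *
move(.622,-.3303,.05,90)
im,d,K,Rm,t=wcam(0);W=cloud(d,K,Rm,t);x,y,z0=bot.read_state()["tool_pos"]
m=(d>0)&(np.hypot(W[...,0]-x,W[...,1]-y)<.03)&(abs(W[...,2]-z0-.041)<.004)&(im.min(-1)>120)
q=W[m];print(rect(q),np.median(q[:,2]))
c=bot.read_camera("scene")[0];cv2.imwrite("pics/s4.png",cv2.resize(c[300:460,200:400,::-1],None,fx=3,fy=3,interpolation=cv2.INTER_CUBIC))
E
```

```text
t 23.6 pos [ 0.6251 -0.3311  0.0996] yaw 90.0 q6 -2.09 q1 -0.52 tilt [ 0.0034 -0.0019 -1.    ] -> dxyz [0.33 0.08 4.96] twist 0.0
(array([ 0.6225, -0.3292]), (55, 50), -77.5) 0.14068691358254243
```

View pics/s4.png

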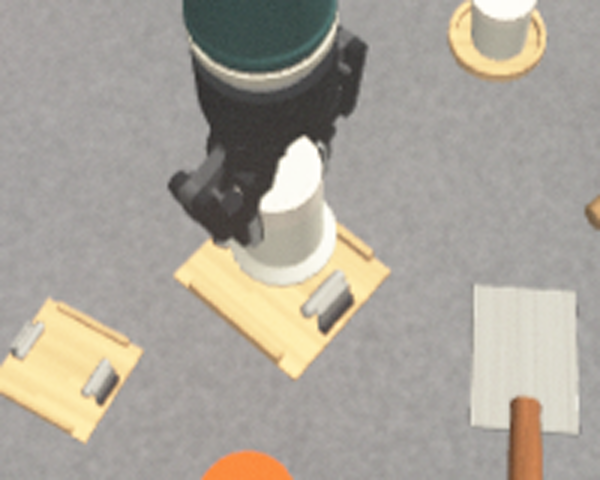

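The jar hangs just above the stand, between the lips. Pressing down in stages.

>>> step_arm(motion=[[4.5,0.2,0,0.3,0],[4.5,0.2,0,0.8,0],[4.5,0.2,0,1.3,0],[4.5,0.2,0,1.8,0],[4.5,0.2,0,2.3,0],[4.5,0.2,0,2.6,0],[4.5,0.2,0,2.9,0],[4.5,0.2,0,3.2,0],[4.5,0.2,0,3.5,0],[4.5,0.2,0,3.8,0],[4.5,0.2,0,4.1,0],[4.5,0.2,0,4.1,0]])

```text
time: 24.85
tool_pos: [0.6203, -0.3297, 0.0548]
tcp_rot: [-0.0, -3.139, -0.002]
wrist_force: [-0.9, -0.7, -1.4]
width: 0.594
grip_force: 84.6
```

>>> step_arm(motion=[[4.5,0,0,0.2,0],[4.5,0,0,0.4,0],[4.5,0,0,0.5,0],[4.5,0,0,0.5,0]])

```text
time: 25.25
tool_pos: [0.6211, -0.33, 0.0538]
tcp_rot: [-0.0, -3.141, -0.001]
wrist_force: [-5.7, 2.6, 12.4]
width: 0.593
grip_force: 86.1
```

>>> step_arm(motion=[[4.5,0,0,0.2,0],[4.5,0,0,0.4,0],[4.5,0,0,0.5,0],[4.5,0,0,0.5,0]])

```text
time: 25.65
tool_pos: [0.6215, -0.3301, 0.0538]
tcp_rot: [0.0, -3.141, -0.0]
wrist_force: [-14.2, 8.5, 33.1]
width: 0.592
grip_force: 87.7
```

A hard stop with no movement under 33 N means it is on the plate. Relaxing the push, releasing and retreating.

>>> step_arm(motion=[[4.5,0,0,-0.5,0],[4.5,0,0,-0.8,0],[4.5,0,0,-0.8,0],[6,0,0,-0.8,0],[6.5,0,0,-0.8,0],[7,0,0,-0.8,0],[7,0,0,-0.8,0],[7,0,0,-0.8,0],[7,0,0,-4,0],[7,0,0,-8,0],[8,0,0,-12,0],[8,0,0,-16,0],[8,0,0,-16,0],[8,0,0,-16,0]])

```text
time: 27.05
tool_pos: [0.6223, -0.3308, 0.2086]
tcp_rot: [0.0, 3.138, -0.003]
wrist_force: [-0.2, -0.7, 0.1]
width: 0.935
grip_force: 0.0
```

```bash
python3 - <<'E'
from h import *
im,d,K,Rm,t=wcam(0);W=cloud(d,K,Rm,t)
m=(d>0)&(np.hypot(W[...,0]-.621,W[...,1]+.33)<.06)&(W[...,2]>.08);q=W[m]
print("jar",rect(q),np.median(q[:,2]),np.linalg.lstsq(np.c_[q[:,:2],np.ones(len(q))],q[:,2],rcond=None)[0]);print(bot.read_state()["tool_pos"])
E
```

```text
jar (array([ 0.6204, -0.3301]), (120, 53), -81.8) 0.27696630040974546 [-2.701  -0.0623  1.8924]
[ 0.6211 -0.3301  0.2062]
```

>>> step_arm(motion=[[8,20,0,-2,0],[8,20,0,-2,0],[8,20,0,-2,0],[8,20,0,-2,0],[8,20,0,-2,0],[8,20,0,-2,0],[8,20,0,-2,0],[8,20,0,-2,0]])

```text
time: 27.9
tool_pos: [0.4223, -0.3301, 0.2255]
tcp_rot: [0.001, -3.141, -0.001]
wrist_force: [0.8, 0.2, -0.3]
width: 0.943
grip_force: 0.0
```

```bash
python3 - <<'E'
from h import *
im,d=bot.read_camera("top");W=fixed("top",d);cv2.imwrite("pics/top9.png",im[:,:,::-1])
for n,x,y,h in[("jar",.621,-.331,.094),("cup",.619,-.098,.06),("sq",.6155,.117,.067),("obl",.597,.336,.055),("water",.5264,-.2101,.085),("tape",.5215,-.0036,.024)]:
    m=(d>0)&(np.hypot(W[...,0]-x,W[...,1]-y)<.06)&(abs(W[...,2]-h)<.009);q=W[m]
    print(n,len(q),rect(q),np.median(q[:,2]))
E
```

```text
jar 463 (array([ 0.6218, -0.3296]), (53, 51), -46.3) 0.09379044714878126
cup 304 (array([ 0.6213, -0.099 ]), (44, 42), -0.8) 0.05958690189067717
sq 514 (array([0.6157, 0.1167]), (54, 53), 10.1) 0.06658083992164177
obl 618 (array([0.6005, 0.3384]), (81, 44), 23.3) 0.05457976308557777
water 156 (array([ 0.5266, -0.2102]), (53, 52), -13.3) 0.08360146239803129
tape 306 (array([ 0.5217, -0.0037]), (58, 57), -2.4) 0.022859813100225113
```

View pics/top9.png

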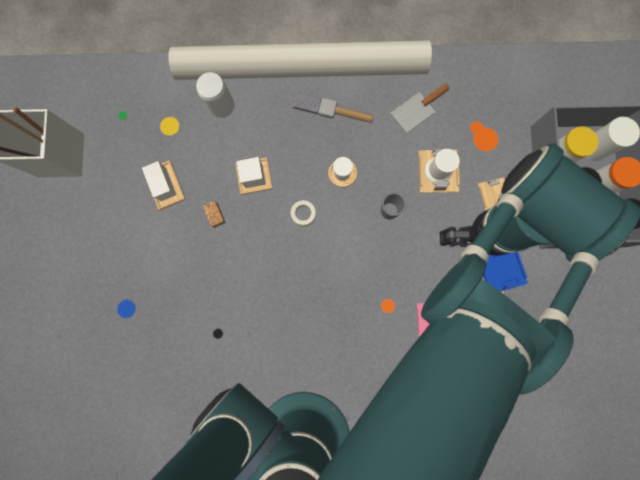

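The top view shows all four containers in their holders: jar (445,163), cup (343,168), square tub (250,171), oblong tub (157,180). Their top heights match to 1 mm, and the water cup and tape have not moved.

```bash
python3 -c "
from workcell import bot
print(bot.finish_job())"
```

```text
the job is handed in; nothing more can be done
None
```

I handed the job in at about 28 s: on the final camera check the cup, both tubs and the jar were in their holders with top heights within 1 mm of expected and centres within about 5 mm, and the water cup and tape had not moved; the hand-in call returned no verdict.

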